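Pack the gluing press and send its tray home

ROBOT

A 7-joint arm with a two-finger parallel gripper is mounted at the origin on the work surface. World frame = base frame: x ahead of the robot, y to its left, z up, the work surface at z = 0. Lengths are in m, angles in rad, forces in N, time in s.
With the tool pointing down it reaches from about 0.425 to 0.8 m from the base axis. Payload 8.3 kg.
Tool frame: the origin (TCP) lies midway between the tips of the shut fingers; the grasp point (between the pads) lies 19 mm behind it; z points along the fingers, y is the line along which they close (so a half turn about z gives the same grasp; the last joint's range is limited). The gripper opens to 85 mm and grips with 20 to 120 N. Pads are 22 mm wide; open, the fingers measure 114 mm over their backs; the gripper's body (76 mm by 85 mm) begins 54 mm behind the grasp point. The pads swing forward as they close: fully open they stand 13 mm farther back than shut.
Start: joints at [-0.063, 0.383, 0.016, 1.37, -0.006, 1.388, -0.046], TCP at [0.625, 0, 0.192] pointing down, gripper open.
Joint ranges: [-2.95, 2.95], [-0.25, 2.06], [-1.52, 1.56], [0.18, 2.33], [-1.44, 4.58], [0.02, 2.06], [-3.01, 3.01]. Speed limits (rad/s): [2.39, 2.39, 3.01, 3.01, 3.14, 3.14, 3.14].

INTERFACE

Orientations are given as a 3x3 rotation matrix whose columns are the frame's x, y, z axes.
In Python, from workcell import manip, hand, kin, monitor, viewer gives the robot as it stands. The module is installed in compiled form; this text tells all that it offers. Calls block until the motion is done:
- manip.reach(position, orientation): joint-space move of the TCP to a pose.
- manip.line_to(position, frame=None, rate=0.15, guard=None): straight line of the TCP; frame=None keeps the orientation; rate is the mean speed in m/s. With guard (N) it stops when the force on the tool has changed by that much, and returns True; else False.
- manip.movej(angles): joint-space move.
- hand.open_jaws() and hand.grab(f_grip=None): open the fingers fully, or close them until they stop; f_grip is the grip in N (None keeps the last).
- manip.hold(seconds).
- kin.inverse_kinematics(position, orientation): joint angles nearest the present ones, or None.
- monitor.get_obs(): the state.
- viewer.camera(name): name is "scene" or "side" or "wrist"; returns the picture (420x560x3 uint8, red, green, blue); there is no depth.
- viewer.camera_model(name): a dict with "vertical_fov" (degrees; the focal length in pixels is half the picture's height over the tangent of half this angle, whatever the lens; pixels are square), "cx", "cy" (the principal point, pixels), "k1" (the pictures are not rectified: a ray, as slopes to the right and down, at radius r is drawn at 1 + k1 r^2 times it, then the intrinsics apply), "rvec" (rotation vector, rad) and "tvec" (3), from world to camera coordinates, as OpenCV has them. Camera axes: x right, y down, z forward; pixel columns grow to the right and rows downward; lengths in m; the calibration is good to about 2 mm. A picture is of the moment at which its call begins: read the wrist's pose just before it. camera_model takes no time and is no camera call; for the wrist camera it gives the pose at the moment of the call.
A pose or a line that the arm cannot do raises manip.IKError and nothing moves.
- manip.sign_off(): hands the job in; it is judged then, once.
Trained networks look in the newest picture that a camera, given by its name, has taken for a name from the list of things; names that differ only in an ending like _2 or _b are one class to them, and where a whole thing is asked for, a point or a joint stands for the part that bears it (a point fixed in the world has none). Each returns a list of dicts, best first, with "score" (0 to 1); they miss things now and then, are a little off and sometimes report something else, mostly with a low value. They report only what shows in the picture. A call takes as long as a camera call. They do not tell look-alikes from the thing itself.
- viewer.trace(camera, name): "region" (420x560 bool, what is visible of it) and "extent" ([centre column, centre row, width, height] in pixels, round what is visible of it).
- viewer.spot_point(camera, name): "position" ([column, row] in pixels: a listed point, or the origin of a listed thing).
The state is a dict: "t": time; "joints": joint angles; "dq": joint speeds; "effort": joint torques, N m; "ee_pos": TCP position; "tcp_rot": TCP orientation; "force": force on the tool from outside, world axes, zero at the start; "moment": the same for the moment, N m; "finger_gap": finger opening in m; "gripper_force": force on a finger pad.
Only numpy, scipy, OpenCV 4.12 (cv2) and the standard library are available. Lean on these libraries where they do the work, as an engineer would, in place of code of your own. Each camera call takes 0.05 s, during which the arm holds its last target. There are 200 camera calls.

TASK

A glued printing block lies in the pulled-out tray of the press. Stack packing plates on that block, flat, centred and square to it, choosing them so that the stack nearly fills the space under the fixed platen: it must pass below it with less than 4 mm to spare. Then press down the red release lever and push the tray fully home, leaving the plates you do not need flat on the table and the blocks and everything else undisturbed.

Things in the scene. Friction and masses are not known exactly. Their poses are not given: they have to be found in the camera images.
- press: Green bench press, fixed to the table, 180 wide, platen top 117 above the table (a T-bar screw above it to 171). Origin on the table under the centre of the fixed platen; x points from the front (lever, tray pulled out) through the platen to the back, the way the tray is pushed home; z up. A shelf at its back, 51 above the table, holds the two printing blocks not in use.
- platen (a point): Centre of the underside of the fixed platen (100 along x, 180 along y, 20 thick), 97 above the table and 46 above the tray floor. Axes as the press.
- tray (a joint): Travel of the press's aluminium tray, m: 0 = fully pulled out to the front and latched (the start), 0.14 = fully home, stack under the platen. It slides with about 2 N of friction and stays where it is left. The tray moves along the press's x.
- tray_floor (a point): Centre of the tray's floor, on its upper face, 51 above the table; travels with the tray. Axes as the press. With the tray home it is right below the platen centre. A 5 high rim holds a printing block (100 along x by 80 along y) centred here. At the front of the tray, 73 in front of this point (-x), is the front face of an upright pushing plate, 80 wide, from 6 below to 34 above the floor: push the tray there.
- lever (a joint): Angle of the red release lever, rad: 0 = up and latched, grows as its front end is pressed down, stop at 0.32. Released from 0.15 up; the latch catches again only with the tray fully out. It springs back by itself; it must be held down for the first 25 mm of the tray's travel and may stay held to the end.
- lever_pad (a point): Centre of the upper face of the red lever pad (44 along x by 50 along y), at the front of the tray below the pushing plate's edge, 51 above the table when up, travels with tray and lever. The lever's hinge is 68 behind it (+x), so 12 mm down at the pad is about 0.18 rad; takes 2 to 5 N. The front face of the pushing plate is 25 behind this point (+x): fingers holding the pad down can move along +x until they meet the plate and push the tray.
- plate_white: White plastic packing plate, 90 (x) by 56 (y) by 8 thick, loose, lying flat on the table at the start. Origin at the centre of its underside, z up.
- top_white (a point): Centre of the upper face of the white packing plate, 8 above its underside.
- plate_orange: Orange plastic packing plate, 90 (x) by 56 (y) by 12 thick, loose, lying flat on the table at the start. Origin at the centre of its underside, z up.
- top_orange (a point): Centre of the upper face of the orange packing plate, 12 above its underside.
- plate_blue: Blue plastic packing plate, 90 (x) by 56 (y) by 16 thick, loose, lying flat on the table at the start. Origin at the centre of its underside, z up.
- top_blue (a point): Centre of the upper face of the blue packing plate, 16 above its underside.
- plate_black: Black plastic packing plate, 90 (x) by 56 (y) by 20 thick, loose, lying flat on the table at the start. Origin at the centre of its underside, z up.
- top_black (a point): Centre of the upper face of the black packing plate, 20 above its underside.
- block_pale: Pale bare-wood printing block, 100 (x) by 80 (y) by 12 thick, loose, flat. Origin at the centre of its underside. One of the three blocks lies in the tray, the other two on the shelf at the back of the press: which one is in the tray varies.
- block_grey: Grey painted printing block, 100 (x) by 80 (y) by 16 thick, loose, flat. Origin at the centre of its underside. One of the three blocks lies in the tray, the other two on the shelf at the back of the press: which one is in the tray varies.
- block_dark: Dark-wood printing block, 100 (x) by 80 (y) by 20 thick, loose, flat. Origin at the centre of its underside. One of the three blocks lies in the tray, the other two on the shelf at the back of the press: which one is in the tray varies.
- brush: Paint brush lying on the table at the left; bystander. Origin at its underside's centre (tools: on the handle side).
- scraper: Scraper with a flat blade lying on the table at the right; bystander. Origin at its underside's centre (tools: on the handle side).
- dye_amber: Amber dye jar, 60 across, 85 high; bystander. Origin at its underside's centre (tools: on the handle side).
- dye_green: Green dye jar, 56 across, 80 high; bystander. Origin at its underside's centre (tools: on the handle side).
- wax_bowl: Blue bowl, 110 across, 50 high; bystander. Origin at its underside's centre (tools: on the handle side).
- paint_can: Small paint can, 70 across, 80 high; bystander. Origin at its underside's centre (tools: on the handle side).
- weight: Brass cylinder weight, 44 across, 50 high; bystander. Origin at its underside's centre (tools: on the handle side).
Not all that is in view belongs to the job. Several things look just like the plate_white: the one meant starts nearest to the robot's base. Several things look just like the plate_blue: the one meant starts farthest to the robot's left.

How it is judged:
On the way, in this order (a step that is already met when the one before it is completed fails the run):
1. with the tray still out, the plates stand flat, centred and square on the block and reach to within 4 mm below the level of the platen (((x of plate_white in the frame of tray_floor between -0.015 and 0.015 m and y of plate_white in the frame of tray_floor between -0.015 and 0.015 m and angle between the x axis of plate_white and the x axis of press, either way round below 0.2 rad and angle between plate_white's own z axis and vertical below 0.06 rad and z of plate_white in the frame of tray_floor above 0.008 m and z of top_white in the frame of platen between -0.0038 and -0.0002 m) or (x of plate_orange in the frame of tray_floor between -0.015 and 0.015 m and y of plate_orange in the frame of tray_floor between -0.015 and 0.015 m and angle between the x axis of plate_orange and the x axis of press, either way round below 0.2 rad and angle between plate_orange's own z axis and vertical below 0.06 rad and z of plate_orange in the frame of tray_floor above 0.008 m and z of top_orange in the frame of platen between -0.0038 and -0.0002 m) or (x of plate_blue in the frame of tray_floor between -0.015 and 0.015 m and y of plate_blue in the frame of tray_floor between -0.015 and 0.015 m and angle between the x axis of plate_blue and the x axis of press, either way round below 0.2 rad and angle between plate_blue's own z axis and vertical below 0.06 rad and z of plate_blue in the frame of tray_floor above 0.008 m and z of top_blue in the frame of platen between -0.0038 and -0.0002 m) or (x of plate_black in the frame of tray_floor between -0.015 and 0.015 m and y of plate_black in the frame of tray_floor between -0.015 and 0.015 m and angle between the x axis of plate_black and the x axis of press, either way round below 0.2 rad and angle between plate_black's own z axis and vertical below 0.06 rad and z of plate_black in the frame of tray_floor above 0.008 m and z of top_black in the frame of platen between -0.0038 and -0.0002 m)) and ((x of plate_white in the frame of tray_floor between -0.015 and 0.015 m and y of plate_white in the frame of tray_floor between -0.015 and 0.015 m and angle between the x axis of plate_white and the x axis of press, either way round below 0.2 rad and angle between plate_white's own z axis and vertical below 0.06 rad and z of plate_white in the frame of tray_floor above 0.008 m) or (height (world z) of plate_white below 0.008 m and angle between plate_white's own z axis and vertical below 0.06 rad)) and ((x of plate_orange in the frame of tray_floor between -0.015 and 0.015 m and y of plate_orange in the frame of tray_floor between -0.015 and 0.015 m and angle between the x axis of plate_orange and the x axis of press, either way round below 0.2 rad and angle between plate_orange's own z axis and vertical below 0.06 rad and z of plate_orange in the frame of tray_floor above 0.008 m) or (height (world z) of plate_orange below 0.008 m and angle between plate_orange's own z axis and vertical below 0.06 rad)) and ((x of plate_blue in the frame of tray_floor between -0.015 and 0.015 m and y of plate_blue in the frame of tray_floor between -0.015 and 0.015 m and angle between the x axis of plate_blue and the x axis of press, either way round below 0.2 rad and angle between plate_blue's own z axis and vertical below 0.06 rad and z of plate_blue in the frame of tray_floor above 0.008 m) or (height (world z) of plate_blue below 0.008 m and angle between plate_blue's own z axis and vertical below 0.06 rad)) and ((x of plate_black in the frame of tray_floor between -0.015 and 0.015 m and y of plate_black in the frame of tray_floor between -0.015 and 0.015 m and angle between the x axis of plate_black and the x axis of press, either way round below 0.2 rad and angle between plate_black's own z axis and vertical below 0.06 rad and z of plate_black in the frame of tray_floor above 0.008 m) or (height (world z) of plate_black below 0.008 m and angle between plate_black's own z axis and vertical below 0.06 rad)) and horizontal distance between any of block_pale, block_grey, block_dark and tray_floor below 0.012 m and value of joint tray below 0.01 m), for 0.2 s.
2. the release lever is pressed down (value of joint lever above 0.12 rad).
At the end, for the whole second after the job is handed in: Tray home (0.135 m), lever up (0.04 rad), block centred in it (12 mm); plates on it flat (0.06 rad), centred (15 mm each way), square (0.2 rad), at rest; topmost face 0.2 to 3.8 mm below the platen; other plates at rest flat on the table, other blocks within 30 mm of their start (((x of plate_white in the frame of tray_floor between -0.015 and 0.015 m and y of plate_white in the frame of tray_floor between -0.015 and 0.015 m and angle between the x axis of plate_white and the x axis of press, either way round below 0.2 rad and angle between plate_white's own z axis and vertical below 0.06 rad and z of plate_white in the frame of tray_floor above 0.008 m and z of top_white in the frame of platen between -0.0038 and -0.0002 m) or (x of plate_orange in the frame of tray_floor between -0.015 and 0.015 m and y of plate_orange in the frame of tray_floor between -0.015 and 0.015 m and angle between the x axis of plate_orange and the x axis of press, either way round below 0.2 rad and angle between plate_orange's own z axis and vertical below 0.06 rad and z of plate_orange in the frame of tray_floor above 0.008 m and z of top_orange in the frame of platen between -0.0038 and -0.0002 m) or (x of plate_blue in the frame of tray_floor between -0.015 and 0.015 m and y of plate_blue in the frame of tray_floor between -0.015 and 0.015 m and angle between the x axis of plate_blue and the x axis of press, either way round below 0.2 rad and angle between plate_blue's own z axis and vertical below 0.06 rad and z of plate_blue in the frame of tray_floor above 0.008 m and z of top_blue in the frame of platen between -0.0038 and -0.0002 m) or (x of plate_black in the frame of tray_floor between -0.015 and 0.015 m and y of plate_black in the frame of tray_floor between -0.015 and 0.015 m and angle between the x axis of plate_black and the x axis of press, either way round below 0.2 rad and angle between plate_black's own z axis and vertical below 0.06 rad and z of plate_black in the frame of tray_floor above 0.008 m and z of top_black in the frame of platen between -0.0038 and -0.0002 m)) and ((x of plate_white in the frame of tray_floor between -0.015 and 0.015 m and y of plate_white in the frame of tray_floor between -0.015 and 0.015 m and angle between the x axis of plate_white and the x axis of press, either way round below 0.2 rad and angle between plate_white's own z axis and vertical below 0.06 rad and z of plate_white in the frame of tray_floor above 0.008 m) or (height (world z) of plate_white below 0.008 m and angle between plate_white's own z axis and vertical below 0.06 rad)) and ((x of plate_orange in the frame of tray_floor between -0.015 and 0.015 m and y of plate_orange in the frame of tray_floor between -0.015 and 0.015 m and angle between the x axis of plate_orange and the x axis of press, either way round below 0.2 rad and angle between plate_orange's own z axis and vertical below 0.06 rad and z of plate_orange in the frame of tray_floor above 0.008 m) or (height (world z) of plate_orange below 0.008 m and angle between plate_orange's own z axis and vertical below 0.06 rad)) and ((x of plate_blue in the frame of tray_floor between -0.015 and 0.015 m and y of plate_blue in the frame of tray_floor between -0.015 and 0.015 m and angle between the x axis of plate_blue and the x axis of press, either way round below 0.2 rad and angle between plate_blue's own z axis and vertical below 0.06 rad and z of plate_blue in the frame of tray_floor above 0.008 m) or (height (world z) of plate_blue below 0.008 m and angle between plate_blue's own z axis and vertical below 0.06 rad)) and ((x of plate_black in the frame of tray_floor between -0.015 and 0.015 m and y of plate_black in the frame of tray_floor between -0.015 and 0.015 m and angle between the x axis of plate_black and the x axis of press, either way round below 0.2 rad and angle between plate_black's own z axis and vertical below 0.06 rad and z of plate_black in the frame of tray_floor above 0.008 m) or (height (world z) of plate_black below 0.008 m and angle between plate_black's own z axis and vertical below 0.06 rad)) and horizontal distance between any of block_pale, block_grey, block_dark and tray_floor below 0.012 m and value of joint tray above 0.135 m and value of joint lever below 0.04 rad and (horizontal distance between block_pale and tray_floor below 0.012 m or distance of block_pale from where it was at the start of the episode below 0.03 m) and (horizontal distance between block_grey and tray_floor below 0.012 m or distance of block_grey from where it was at the start of the episode below 0.03 m) and (horizontal distance between block_dark and tray_floor below 0.012 m or distance of block_dark from where it was at the start of the episode below 0.03 m) and linear speed of each of plate_white, plate_orange, plate_blue, plate_black below 0.02 m/s); the robot touches nothing.
It fails at once if a printing block is lifted out of its place or knocked down (more than 15 mm up or 30 mm down) ((height (world z) of block_pale above 0.066 m or height (world z) of block_pale below 0.021 m) or (height (world z) of block_grey above 0.066 m or height (world z) of block_grey below 0.021 m) or (height (world z) of block_dark above 0.066 m or height (world z) of block_dark below 0.021 m)).
It fails at once if a printing block is pushed about: one not in the tray is shifted (a block moves more than 30 mm away from its place while the tray is still out) (value of joint tray below 0.01 m and distance of any of block_pale, block_grey, block_dark from where it was at the start of the episode above 0.03 m).
It fails at once if a bystander (brush, scraper, jars, bowl, can, weight) is moved by more than 30 mm (distance of any of brush, scraper, dye_amber, dye_green, wax_bowl, paint_can, weight from where it was at the start of the episode above 0.03 m).
It also fails if it takes over 72 s, if anything falls off the work surface, if the arm or the gripper's body presses on something with over 40 N, if the wrist force passes 120 N, or if a joint passes its speed limit or range.

## Working session

There is one attempt and no reset: what is moved stays moved. The work goes in short steps, each a Python script; the robot and the scene stay as the last script left them, time stands still between calls to the robot, and variables do not carry over. Pictures are saved under pics/ and viewed, at most 10 in all, crops included, and the job is handed in when it is done.

```bash
mkdir -p pics; cat > h.py <<'E'
import numpy as np, cv2
from workcell import manip, hand, kin, monitor, viewer
def model(n):
    m=viewer.camera_model(n); f=210/np.tan(np.radians(m["vertical_fov"])/2)
    R=cv2.Rodrigues(np.array(m["rvec"],float))[0]; return f,m["cx"],m["cy"],m["k1"],R,np.array(m["tvec"],float).ravel()
def ray(M,px):
    f,cx,cy,k,R,t=M; d=np.array([(px[0]-cx)/f,(px[1]-cy)/f]); u=d.copy()
    for _ in range(30): u=d/(1+k*(u@u))
    v=R.T@np.array([*u,1]); return -R.T@t, v/np.linalg.norm(v)
def at_z(M,px,z):
    o,v=ray(M,px); return o+v*(z-o[2])/v[2]
def proj(M,p):
    f,cx,cy,k,R,t=M; c=R@np.array(p)+t; u=c[:2]/c[2]; u=u*(1+k*(u@u)); return u*f+[cx,cy]
def tri(obs):
    A=np.zeros((3,3));b=np.zeros(3)
    for M,px in obs:
        o,v=ray(M,px);P=np.eye(3)-np.outer(v,v);A+=P;b+=P@o
    return np.linalg.solve(A,b)
def save(im,n): cv2.imwrite('pics/'+n,cv2.cvtColor(im,cv2.COLOR_RGB2BGR))
E
python3 - <<'E'
from h import *
for n in("scene","side","wrist"):
    M=model(n); print(n,-M[4].T@M[5],M[4][2],M[0],M[3])
a=viewer.camera("scene");b=viewer.camera("side");c=viewer.camera("wrist")
save(a,"a.png");save(b,"b.png");save(c,"c.png")
np.set_printoptions(precision=3,suppress=True)
for nm in "tray_floor platen lever_pad press top_white top_orange top_blue top_black block_pale block_grey block_dark".split():
  for cam in("scene","side"):
    M=model(cam)
    r=viewer.spot_point(cam,nm)
    print(nm,cam,[(round(d["score"],2),np.round(d["position"]).tolist(),at_z(M,d["position"],{"top_white":.008,"top_orange":.012,"top_blue":.016,"top_black":.02,"platen":.097,"press":0}.get(nm,.051))[:2].round(3).tolist()) for d in r[:5]])
E
```

```text
scene [ 1.33881158 -0.26245142  0.83980245] [-0.69414911  0.23492906 -0.68041557] 387.1786297516476 -0.03427184257073971
side [ 0.21829977 -0.83855932  1.09093125] [ 0.2478257   0.61811152 -0.74600306] 444.12019936463275 -0.12791337081096155
wrist [0.6263916  0.06719624 0.37299461] [-0.00313478 -0.26678259 -0.96375164] 319.87558480283997 -0.06128361112638092
tray_floor scene [(0.8, [250.0, 217.0], [0.544, -0.073])]
tray_floor side [(0.87, [279.0, 226.0], [0.534, -0.055]), (0.28, [319.0, 193.0], [0.704, 0.026])]
platen scene [(0.86, [275.0, 236.0], [0.677, -0.037])]
platen side [(0.84, [320.0, 197.0], [0.677, -0.03])]
lever_pad scene [(0.57, [239.0, 193.0], [0.43, -0.077])]
lever_pad side [(0.51, [252.0, 245.0], [0.436, -0.09])]
press scene [(0.65, [275.0, 259.0], [0.677, -0.036])]
press side [(0.61, [314.0, 219.0], [0.664, -0.03])]
top_white scene [(0.61, [349.0, 251.0], [0.716, 0.174]), (0.59, [371.0, 202.0], [0.544, 0.335]), (0.23, [167.0, 256.0], [0.585, -0.323])]
top_white side [(0.65, [247.0, 156.0], [0.561, 0.328]), (0.6, [302.0, 173.0], [0.711, 0.173])]
top_orange scene [(0.61
[... 372 characters left out ...]
[340.0, 294.0], [0.61, -0.314]), (0.42, [372.0, 287.0], [0.705, -0.331]), (0.26, [369.0, 333.0], [0.629, -0.45])]
top_black scene [(0.93, [168.0, 210.0], [0.412, -0.299])]
top_black side [(0.56, [272.0, 310.0], [0.417, -0.293])]
block_pale scene [(0.56, [310.0, 265.0], [0.761, 0.031])]
block_pale side [(0.97, [336.0, 184.0], [0.775, 0.043]), (0.72, [300.0, 350.0], [0.434, -0.437])]
block_grey scene [(0.91, [282.0, 280.0], [0.786, -0.054]), (0.27, [239.0, 194.0], [0.434, -0.078])]
block_grey side [(0.77, [355.0, 204.0], [0.793, -0.059])]
block_dark scene [(0.9, [250.0, 213.0], [0.526, -0.069]), (0.74, [373.0, 201.0], [0.581, 0.312]), (0.52, [273.0, 234.0], [0.627, -0.027])]
block_dark side []
```

View pics/a.png

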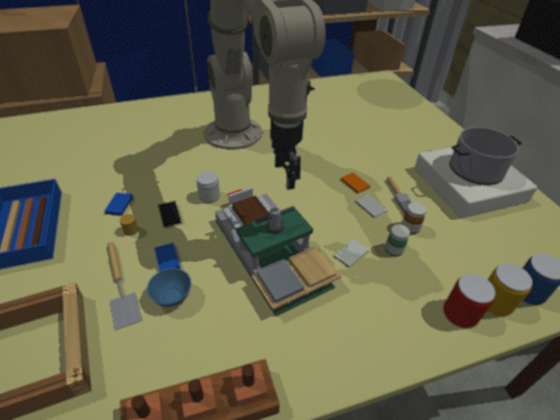

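View pics/b.png

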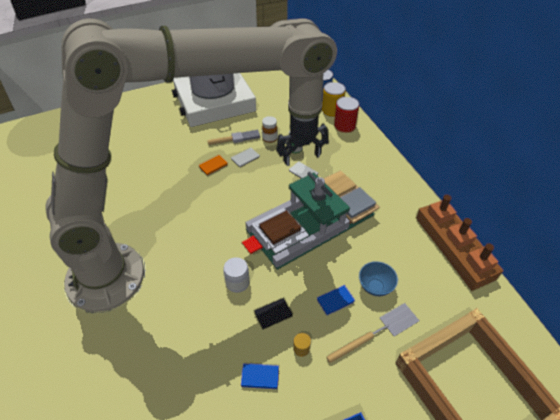

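In both views the block in the tray is the dark one (scene 250,210; side 281,228), 20 mm thick. That leaves 26 mm, so blue (16) plus white (8) makes 24 mm with 2 mm to spare.
Candidates:
- **White:** scene (371,205), about (0.55, 0.33), 0.64 m from the base. The other is at (352,253), about (0.71, 0.17), 0.73 m away. I choose the first because it is nearer.
- **Blue:** scene (168,257), y≈-0.32. The other is at (119,203), y≈-0.45. I choose the first because it is farther left.

Next I take close wrist views of each plate and the tray.

```bash
cat >> h.py <<'E'
def down(yaw):  # tool z down, tool x at yaw
    c,s=np.cos(yaw),np.sin(yaw); return np.array([[c,s,0],[s,-c,0],[0,0,-1.]])
def rect(M,reg,z):
    cs=max(cv2.findContours(reg.astype(np.uint8),0,2)[0],key=cv2.contourArea)[:,0]
    P=np.array([at_z(M,p,z)[:2] for p in cs.astype(float)])
    (c,wh,a)=cv2.minAreaRect((P*1000).astype(np.float32)); a=np.radians(a)
    if wh[0]<wh[1]: wh=wh[::-1];a+=np.pi/2
    a=(a+np.pi/2)%np.pi-np.pi/2
    return np.array(c)/1000,np.round(wh,1),a
E
python3 - <<'E'
from h import *
np.set_printoptions(precision=4,suppress=True)
o=monitor.get_obs();print(o["tcp_rot"]);R=o["tcp_rot"]
ims=[]
def look(x,y,things):
    manip.reach([x,y,.24],R); 
    M=model("wrist");im=viewer.camera("wrist");ims.append(im)
    for n,z in things:
        for d in viewer.trace("wrist",n)[:2]: print(n,round(d["score"],2),d["extent"],*rect(M,d["region"],z))
    return M
def sp(M,n,z):
    for d in viewer.spot_point("wrist",n)[:2]: print("  pt",n,round(d["score"],2),d["position"],at_z(M,d["position"],z))
M=look(.60,-.31,[("plate_blue",.016)]); sp(M,"top_blue",.016)
M=look(.55,-.05,[("block_dark",.071)]);sp(M,"tray_floor",.051);sp(M,"lever_pad",.051);sp(M,"platen",.097)
M2=look(.50,-.05,[("block_dark",.071)]);sp(M2,"tray_floor",.051);sp(M2,"lever_pad",.051)
M=look(.55,.32,[("plate_white",.008)]);sp(M,"top_white",.008)
save(cv2.resize(np.vstack([np.hstack(ims[:2]),np.hstack(ims[2:])]),(800,600)),"w.png")
for i,x in enumerate(ims): save(x,f"w{i}.png")
print(monitor.get_obs()["t"])
E
```

```text
[[-0.0001  1.     -0.0001]
 [ 1.      0.0001  0.0001]
 [ 0.0001 -0.0001 -1.    ]]
plate_blue 0.86 [273.5, 191.6, 71.8, 50.1] [ 0.593  -0.3229] [91.3 59.5] 0.06541277491517561
plate_blue 0.73 [90.9, 271.3, 65.2, 58.4] [ 0.3283 -0.4435] [94.5 66.8] -0.439417585121439
  pt top_blue 0.93 [275.2, 190.4] [ 0.595 -0.324  0.016]
  pt top_blue 0.92 [84.6, 274.9] [ 0.3212 -0.4476  0.016 ]
block_dark 0.93 [264.0, 194.2, 100.4, 85.4] [ 0.5316 -0.0635] [99.8 81.7] 0.20074926606249788
  pt tray_floor 0.26 [309.3, 347.0] [ 0.5906 -0.2822  0.051 ]
  pt lever_pad 0.69 [193.7, 331.3] [ 0.4322 -0.2571  0.051 ]
  pt lever_pad 0.63 [183.8, 210.3] [ 0.434  -0.0859  0.051 ]
  pt platen 0.97 [390.5, 175.7] [ 0.6647 -0.0366  0.097 ]
block_dark 0.81 [307.1, 194.3, 101.7, 87.7] [ 0.5316 -0.063 ] [100.2  82.7] 0.20048436475781917
  pt lever_pad 0.71 [226.7, 208.7] [ 0.4357 -0.0827  0.051 ]
plate_white 0.96 [391.5, 260.1, 57.0, 40.6] [0.7159 0.1897] [75.2 57.8] -1.0704009081156447
plate_white 0.76 [283.1, 169.2, 73.1, 56.7] [0.5551 0.3294] [89.6 56.4] 0.27698694608743746
  pt top_white 0.76 [283.1, 168.9] [0.5553 0.3277 0.008 ]
  pt top_white 0.73 [396.6, 273.1] [0.7182 0.1783 0.008 ]
5.9417
```

View pics/w.png

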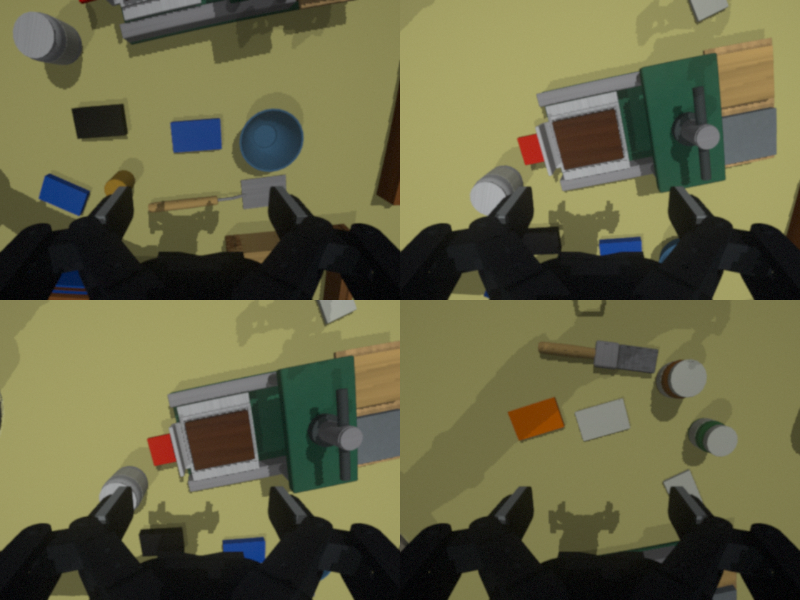

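Wrist montage: blue (w0 centre 275,190) and white (w3 centre 283,169) are the chosen plates, each with its look-alike farther off. The dark block in the tray measures 100x82 at z=0.071 from both wrist positions, so its height is consistent. Next I check IK, take a second blue view and grasp it.

```bash
python3 - <<'E'
from h import *
np.set_printoptions(precision=3,suppress=True)
for off in(0,np.pi):
    for p,y in [((.594,-.3235,.12),.065),((.594,-.3235,-.003),.065),((.5316,-.063,.071),.2),((.5316,-.063,.2),.2),((.555,.3285,-.004),.277),((.4337,-.0829,.035),.2),((.57,-.055,.065),.2)]:
        print(off,p,kin.inverse_kinematics(p,down(y+off)))
o=[]
for cam in("scene","side"):
    viewer.camera(cam);M=model(cam)
    for d in viewer.trace(cam,"plate_blue")[:3]: print(cam,d["score"],d["extent"],*rect(M,d["region"],.016))
E
```

```text
0 (0.594, -0.3235, 0.12) [ 0.261  0.543  0.29   1.324 -0.154  1.297 -0.952]
0 (0.594, -0.3235, -0.003) [ 0.264  0.651  0.279  1.446 -0.191  1.072 -0.926]
0 (0.5316, -0.063, 0.071) [-0.04   0.285  0.117  1.784 -0.037  1.074 -1.281]
0 (0.5316, -0.063, 0.2) [-0.044  0.184  0.119  1.61  -0.022  1.35  -1.293]
0 (0.555, 0.3285, -0.004) [-0.575  0.579 -0.012  1.535  0.008  1.028 -1.883]
0 (0.4337, -0.0829, 0.035) [-0.007  0.142  0.133  2.054 -0.023  0.947 -1.233]
0 (0.57, -0.055, 0.065) [-0.049  0.365  0.112  1.691 -0.045  1.088 -1.294]
3.141592653589793 (0.594, -0.3235, 0.12) [ 0.501  0.536 -0.074  1.309  0.039  1.298  2.062]
3.141592653589793 (0.594, -0.3235, -0.003) [ 0.528  0.642 -0.113  1.431  0.077  1.074  2.036]
3.141592653589793 (0.5316, -0.063, 0.071) [ 0.266  0.299 -0.246  1.77   0.081  1.082  1.762]
3.141592653589793 (0.5316, -0.063, 0.2) [ 0.248  0.196 -0.22   1.596  0.044  1.354  1.793]
3.141592653589793 (0.555, 0.3285, -0.004) [-0.246  0.632 -0.483  1.517  0.318  1.071  1.046]
3.141592653589793 (0.4337, -0.0829, 0.035) [ 0.249  0.15  -0.142  2.043  0.026  0.95   1.864]
3.141592653589793 (0.57, -0.055, 0.065) [ 0.263  0.382 -0.28   1.676  0.116  1.1    1.721]
scene 0.94 [120.1, 203.8, 25.8, 22.1] [ 0.332 -0.446] [111.   70.9] -0.43583376924251915
scene 0.84 [167.1, 260.0, 23.9, 31.6] [ 0.598 -0.324] [99.8 54.1] 0.07727549725698646
scene 0.64 [248.9, 207.2, 46.7, 41.0] [ 0.397 -0.07 ] [88.9 41.7] -1.3091798315836085
side 0.74 [259.8, 376.4, 36.3, 26.1] [ 0.323 -0.449] [89.7 59.5] -0.46187003048162456
```

```bash
cat >> h.py <<'E'
TRAY=np.array([.5316,-.063]); PY=.2
def pick(name,c,yaw,th,tz,view=True):
    manip.reach([*c,.16],down(yaw))
    if view:
        M=model("wrist");save(viewer.camera("wrist"),f"p_{name}.png")
        ds=[(d,rect(M,d["region"],th)) for d in viewer.trace("wrist",name)]
        ds=[x for x in ds if np.hypot(*(x[1][0]-c))<.03 and abs(x[1][1][0]-90)<6 and abs(x[1][1][1]-56)<7]
        if ds:
            r=ds[0][1]; print("refined",*r); 
            c=(np.array(c)+r[0])/2; yaw=(yaw+r[2])/2
        else: print("no refine",[ (d["score"],d["extent"]) for d in viewer.trace("wrist",name)])
    manip.reach([*c,.05],down(yaw))
    print("touch",manip.line_to([*c,tz],rate=.08,guard=8),monitor.get_obs()["ee_pos"])
    hand.grab(40); o=monitor.get_obs(); print("gap",o["finger_gap"],o["gripper_force"])
    manip.line_to([*c,.17],rate=.15); o=monitor.get_obs(); print("gap up",o["finger_gap"],o["t"])
E
python3 - <<'E'
from h import *
pick("plate_white",(.5552,.3288),.277,.008,-.003)
save(viewer.camera("wrist"),"held.png")
E
```

```text
refined [0.5562879  0.32925995] [90.1 56. ] 0.27909961513544035
touch False [ 0.55597199  0.32918263 -0.00279168]
gap -6.140556298406088e-06 0.0
gap up 9.928483298058468e-05 10.775
```

View pics/held.png

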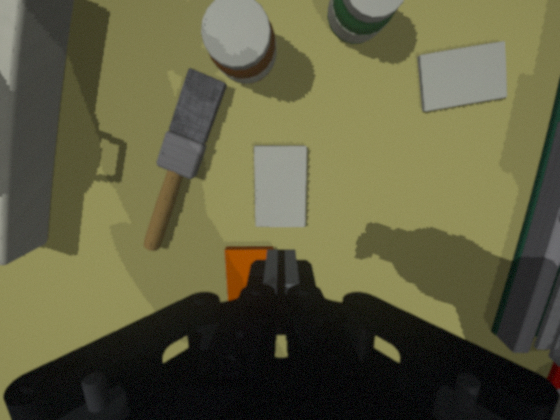

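```bash
python3 - <<'E'
from h import *
M=model("wrist")
viewer.camera("wrist")
for d in viewer.trace("wrist","plate_white"): print(d["score"],d["extent"],*rect(M,d["region"],.008))
for q in [-.003,-.006,-.010]: print(kin.inverse_kinematics([.5558,.329,q],down(.278)) is not None)
print(monitor.get_obs()["force"])
E
```

```text
0.62 [459.2, 77.0, 92.4, 70.2] [0.7194295  0.18046931] [92.6 56.2] -1.1069176070610798
True
True
True
[ 0.2847683  -0.83799188 -0.00424372]
```

```bash
python3 - <<'E'
from h import *
M=model("wrist");o=monitor.get_obs()
print(proj(M,[.5558,.329,.008]),proj(M,o["ee_pos"]),o["ee_pos"],at_z(M,(280,185),.008))
m=cv2.cvtColor(cv2.imread("pics/held.png"),cv2.COLOR_BGR2HSV)
g=((m[...,1]<60)&(m[...,2]>110)).astype(np.uint8); n,l,s,c=cv2.connectedComponentsWithStats(g)
i=l[185,280]; print(s[i],*rect(M,l==i,.008))
E
```

```text
[279.96416192 187.44353883] [279.63323437 240.51543927] [0.55533916 0.32872713 0.16891434] [0.55841459 0.32970464 0.008     ]
[ 254  145   53   82 4257] [0.55645325 0.32921927] [89.9 56.7] 0.27814239181588185
```

The plate hasn't moved, so the fingers skimmed over its top. With the fingers part-open, the tips stand farther back than I assumed. I'll retry lower.

```bash
python3 - <<'E'
from h import *
hand.open_jaws()
pick("plate_white",(.556,.3292),.278,.008,-.0085,view=False)
o=monitor.get_obs();print(o["force"],o["gripper_force"])
save(viewer.camera("wrist"),"held2.png")
E
```

```text
touch False [ 0.55636581  0.32941769 -0.00811116]
gap 0.0003088803479370098 0.0
gap up 0.00011493578920142277 15.4667
[ 0.44751025 -0.41594931 -0.56473595] 0.0
```

View pics/held2.png

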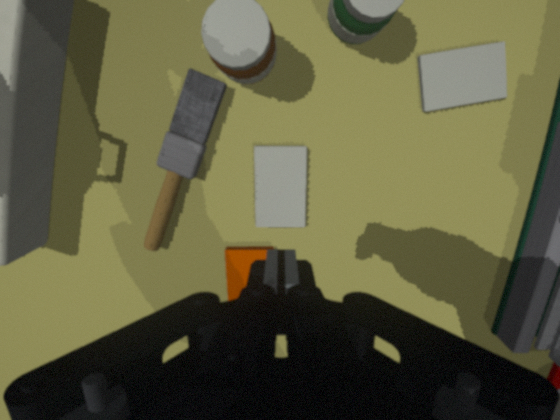

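```bash
python3 - <<'E'
from h import *
import threading,time
np.set_printoptions(precision=4,suppress=True)
hand.open_jaws(); o=monitor.get_obs(); print(o["finger_gap"],o["t"])
c=(.556,.3292)
manip.line_to([*c,-.004],rate=.15,guard=8)
o=monitor.get_obs();print("pre",o["ee_pos"],o["force"],o["finger_gap"],o["t"]);F0=o["force"]
hand.grab(20)
o=monitor.get_obs();print("post",o["ee_pos"],o["force"]-F0,o["finger_gap"],o["gripper_force"],o["t"])
save(viewer.camera("wrist"),"g3.png")
E
```

```text
0.08507843302805239 16.3
pre [ 0.5567  0.3297 -0.0028] [ 0.8628 -0.3299  0.7289] 0.08571947410809845 17.6083
post [ 0.556   0.3292 -0.0041] [-0.6333  0.8873 -0.9304] -8.884180191378349e-05 0.0 18.375
```

View pics/g3.png

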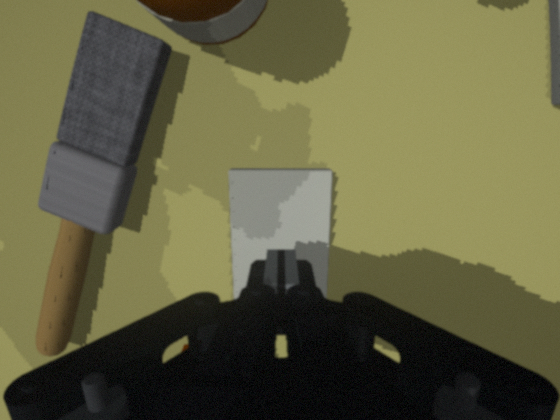

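The closed fingers hover above the plate with no force, so the real tips end short of the stated TCP. I'll touch the plate top with shut fingers to measure that offset.

```bash
python3 - <<'E'
from h import *
np.set_printoptions(precision=4,suppress=True)
M=model("wrist");o=monitor.get_obs()
for b in(0,.01,.02,.03): print(b,proj(M,o["ee_pos"]-b*o["tcp_rot"][:,2]),proj(M,o["ee_pos"]-b*o["tcp_rot"][:,2]+.011*o["tcp_rot"][:,0]))
print(manip.line_to([.556,.3292,-.03],rate=.025,guard=3)); o=monitor.get_obs();print(o["ee_pos"],o["force"],o["t"])
E
```

```text
0 [279.5836 240.5564] [279.5686 223.2771]
0.01 [279.5183 246.7092] [279.5012 228.6214]
0.02 [279.4458 253.5349] [279.4263 234.5629]
0.03 [279.3651 261.1485] [279.3427 241.2068]
False
[ 0.5562  0.3293 -0.0298] [-0.5865 -0.8472  1.2051] 19.6167
```

```bash
python3 - <<'E'
from h import *
w=viewer.camera("wrist");s=viewer.camera("side");a=viewer.camera("scene")
M=model("side");p=proj(M,monitor.get_obs()["ee_pos"]).astype(int);print("side",p);x,y=p
Ma=model("scene");q=proj(Ma,monitor.get_obs()["ee_pos"]).astype(int);print("scene",q)
cs=lambda im,p:cv2.resize(im[max(p[1]-60,0):max(p[1]-60,0)+100,p[0]-70:p[0]+70],(400,286),interpolation=2)
save(np.vstack([np.hstack([cs(s,p),cs(a,q)]),np.hstack([cv2.resize(w,(400,300)),cv2.resize(s,(400,300))])]),"d.png")
E
```

```text
side [245 163]
scene [369 213]
```

View pics/d.png

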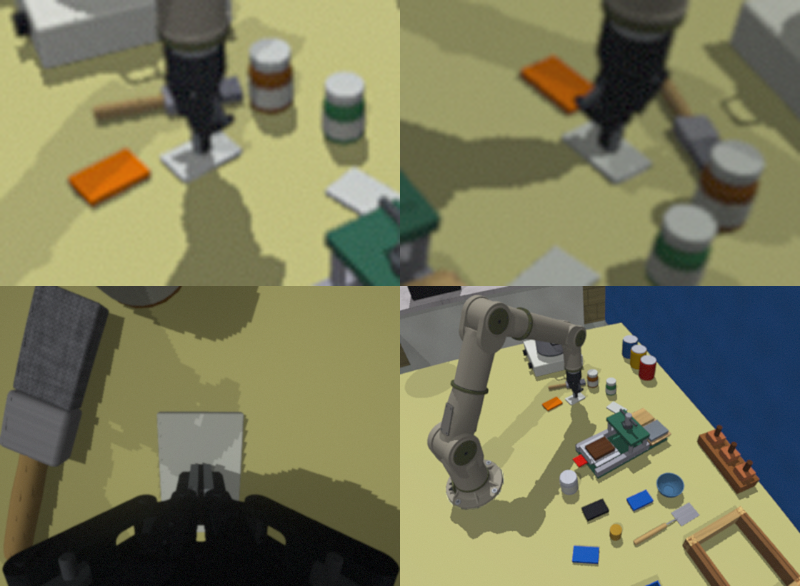

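```bash
python3 - <<'E'
from h import *
np.set_printoptions(precision=4,suppress=True)
F=monitor.get_obs()["force"]
print(manip.line_to([.556,.3292,-.055],rate=.02,guard=3)); o=monitor.get_obs();print(o["ee_pos"],o["force"]-F,o["t"])
print(proj(model("side"),[.556,.329,.008]))
E
```

```text
True
[ 0.5562  0.3293 -0.0313] [-1.2621 -0.8651  5.6563] 20.125
[245.2809 156.0974]
```

The shut tips touch the 8 mm plate at TCP z=-0.031, so the real tips sit about 39 mm behind the stated TCP. I'll use that offset from here on.

```bash
python3 - <<'E'
from h import *
np.set_printoptions(precision=4,suppress=True)
c=(.556,.3292)
manip.line_to([*c,-.005],rate=.1); hand.open_jaws()
print(manip.line_to([*c,-.043],rate=.06,guard=6),monitor.get_obs()["ee_pos"])
hand.grab(40); o=monitor.get_obs(); print("gap",o["finger_gap"],o["gripper_force"],o["ee_pos"],o["force"])
if o["finger_gap"]>.04: manip.line_to([*c,.13],rate=.2); o=monitor.get_obs(); print("gap up",o["finger_gap"],o["t"],o["force"])
E
```

```text
False [ 0.5562  0.3293 -0.0429]
gap 0.05462796090628313 42.59521007537842 [ 0.5566  0.3295 -0.0422] [0.9393 0.3716 4.7971]
gap up 0.05433040486696724 23.525 [ 0.2043 -0.063  -0.8009]
```

```bash
python3 - <<'E'
from h import *
np.set_printoptions(precision=4,suppress=True)
manip.reach([*TRAY,.09],down(PY))
print(manip.line_to([*TRAY,.024],rate=.05,guard=4)); o=monitor.get_obs();print(o["ee_pos"],o["force"],o["t"])
hand.open_jaws(); manip.line_to([*TRAY,.13],rate=.2)
M=model("wrist");save(viewer.camera("wrist"),"pl1.png")
for n,z in(("plate_white",.079),("block_dark",.071)):
    for d in viewer.trace("wrist",n)[:2]: print(n,d["score"],d["extent"],*rect(M,d["region"],z))
print(monitor.get_obs()["t"])
E
```

```text
True
[ 0.5319 -0.0628  0.0287] [1.0893 0.2258 3.9963] 26.1083
plate_white 0.61 [279.9, 213.4, 74.0, 112.6] [ 0.5318 -0.063 ] [91.5 56.8] 0.20076121699788962
block_dark 0.89 [282.4, 208.7, 110.9, 125.2] [ 0.5338 -0.0642] [101.   79.8] 0.2037735185068783
27.3333
```

View pics/pl1.png

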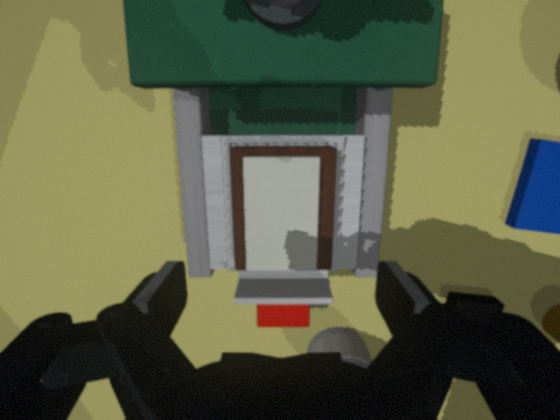

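White sits centred on the dark block at (285,210) with an even brown margin. Now the blue plate.

```bash
python3 - <<'E'
from h import *
np.set_printoptions(precision=4,suppress=True)
c=np.array([.5945,-.3235]);yaw=.067
u=lambda y:np.array([np.cos(y),np.sin(y)])
manip.reach([*(c-.008*u(yaw)),.10],down(yaw))
M=model("wrist");viewer.camera("wrist")
for d in viewer.trace("wrist","plate_blue")[:2]:
    r=rect(M,d["region"],.016); print(d["score"],*r)
    if np.hypot(*(r[0]-c))<.01 and abs(r[1][0]-90)<5 and abs(r[1][1]-56)<5: c=r[0];yaw=r[2];break
p=c-.008*u(yaw); print(c,yaw)
manip.reach([*p,.02],down(yaw))
print(manip.line_to([*p,-.038],rate=.07,guard=6))
hand.grab(40); o=monitor.get_obs(); print("gap",o["finger_gap"],o["ee_pos"],o["force"])
if o["finger_gap"]>.04:
    manip.line_to([*p,.13],rate=.2); o=monitor.get_obs(); print("up",o["finger_gap"],o["t"])
    t=TRAY-.008*u(PY)
    manip.reach([*t,.10],down(PY))
    print(manip.line_to([*t,.036],rate=.05,guard=4)); o=monitor.get_obs();print(o["ee_pos"],o["force"],o["t"])
    hand.open_jaws(); manip.line_to([*t,.14],rate=.2)
    M=model("wrist");save(viewer.camera("wrist"),"pl2.png")
    for n,z in(("plate_blue",.095),("plate_white",.079),("block_dark",.071)):
        for d in viewer.trace("wrist",n)[:2]: print(n,d["score"],d["extent"],*rect(M,d["region"],z))
    print(monitor.get_obs()["t"])
E
```

```text
0.59 [ 0.5949 -0.3234] [90.7 55.9] 0.0809852057540612
[ 0.5949 -0.3234] 0.0809852057540612
False
gap 0.05477629903321753 [ 0.5875 -0.3243 -0.0372] [ 0.055 -0.067  4.562]
up 0.05462044788831713 31.25
True
[ 0.5241 -0.0643  0.0417] [ 1.2226 -0.2297  3.5335] 33.3583
plate_blue 0.84 [282.2, 206.2, 79.3, 122.0] [ 0.532  -0.0631] [90.1 55.9] 0.20131500470181485
plate_blue 0.73 [549.0, 312.3, 21.9, 41.2] [ 0.4834 -0.3084] [45.1 19.3] 0.483608582222101
plate_white 0.49 [282.4, 144.1, 67.6, 0.9] [ 0.5722 -0.0352] [11.1  2.9] -1.495398424685443
block_dark 0.61 [283.9, 193.8, 107.1, 124.3] [ 0.5341 -0.0646] [101.6  80.5] 0.2040772353844451
34.625
```

View pics/pl2.png

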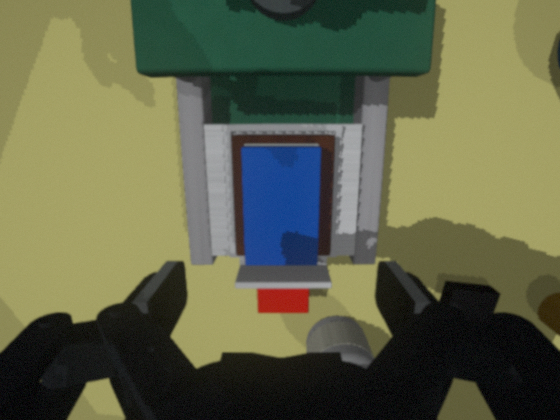

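```bash
python3 - <<'E'
from h import *
np.set_printoptions(precision=4,suppress=True)
u=np.array([np.cos(PY),np.sin(PY)]);v=np.array([-u[1],u[0]])
manip.reach([*(TRAY-.10*u),.12],down(PY)); 
for cam,n in(("wrist","w"),("side","s"),("scene","c")):
    M=model(cam);im=viewer.camera(cam)
    for d in viewer.spot_point(cam,"lever_pad")[:2]:
        p=at_z(M,d["position"],.051)[:2]; print(cam,"pad",d["score"],d["position"],p,(p-TRAY)@u,(p-TRAY)@v)
    for d in viewer.trace(cam,"paint_can")[:2]: 
        p=at_z(M,d["extent"][:2],.04)[:2]; print(cam,"can",d["score"],d["extent"],p,"press-xy rel tray",(p-TRAY)@u,(p-TRAY)@v)
print(monitor.get_obs()["t"])
E
```

```text
wrist pad 0.84 [283.1, 203.4] [ 0.4392 -0.0841] -0.09479676177979791 -0.002355019803790322
wrist can 0.82 [350.4, 299.2, 85.3, 109.3] [ 0.3592 -0.1643] press-xy rel tray -0.1890912700661794 -0.06500429714709588
side pad 0.68 [371.4, 333.2] [ 0.6202 -0.466 ] 0.006780490286807099 -0.4126021407004008
side pad 0.58 [252.9, 245.7] [ 0.4363 -0.0934] -0.09948534517374034 -0.010887402180937344
side can 0.87 [237.7, 274.2, 28.7, 35.0] [ 0.3654 -0.1632] press-xy rel tray -0.18278603147790504 -0.0651576089266026
scene pad 0.5 [237.8, 194.2] [ 0.4341 -0.0822] -0.09932228285816835 0.0005716586544324584
scene can 0.61 [169.9, 213.4, 23.0, 27.5] [ 0.4508 -0.2946] press-xy rel tray -0.12522037964015417 -0.21093556618596604
35.5417
```

```bash
python3 - <<'E'
from h import *
np.set_printoptions(precision=4,suppress=True)
u=np.array([np.cos(PY),np.sin(PY)])
P=lambda x,z:[*(TRAY+x*u),z]
hand.grab(40)
manip.line_to(P(-.098,.03),rate=.15)
print(manip.line_to(P(-.098,-.004),rate=.03,guard=1.5)); o=monitor.get_obs();zc=o["ee_pos"][2];print(zc,o["force"],o["t"])
if .003<zc<.02:
    manip.line_to(P(-.098,zc-.013),rate=.05); o=monitor.get_obs();print(o["ee_pos"],o["force"])
    print(manip.line_to(P(-.037,zc-.013),rate=.06,guard=15)); o=monitor.get_obs();print(o["ee_pos"],o["force"],o["t"])
    w=viewer.camera("wrist");s=viewer.camera("scene");save(np.hstack([cv2.resize(w,(400,300)),cv2.resize(s,(400,300))]),"push.png")
    def T(t): return np.array([[np.cos(t)*u[0],u[1],np.sin(t)*u[0]],[np.cos(t)*u[1],-u[0],np.sin(t)*u[1]],[np.sin(t),0,-np.cos(t)]])
    for x in(-.05,.06):
        tip=np.array(P(x,.066)); print(kin.inverse_kinematics(tip+.039*T(.4)[:,2],T(.4)))
E
```

```text
True
0.009117063245773917 [0.1889 0.9539 2.8595] 37.775
[ 0.4353 -0.0825 -0.0039] [-3.0745 -0.6436  4.5259]
False
[ 0.4961 -0.0701 -0.0035] [1.262  2.0961 5.0651] 39.3667
[-0.0673  0.0273  0.2675  2.281  -0.3449  0.4873 -0.8946]
[-0.0576  0.2344  0.1793  2.0431 -0.3343  0.5073 -0.9983]
```

View pics/push.png

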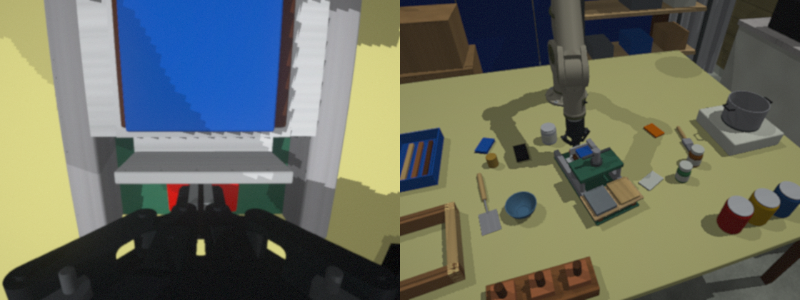

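```bash
python3 - <<'E'
from h import *
np.set_printoptions(precision=4,suppress=True)
u=np.array([np.cos(PY),np.sin(PY)]);v=np.array([-u[1],u[0]])
for cam in("wrist","scene"):
    M=model(cam);viewer.camera(cam)
    for n,z in(("plate_blue",.095),("block_dark",.071),("lever_pad",.045)):
        for d in viewer.trace(cam,n)[:1]:
            r=rect(M,d["region"],z);print(cam,n,round(d["score"],2),d["extent"],*r,"rel",(r[0]-TRAY)@u,(r[0]-TRAY)@v)
M=model("wrist")
for row in(125,300): pass
k=560/400
for px in((120*k,182*k),(292*k,182*k)):
    p=at_z(M,px,.085)[:2]; print("pushplate top edge",(p-TRAY)@u,(p-TRAY)@v)
for px in((125*k,130*k),(282*k,130*k)):
    p=at_z(M,px,.095)[:2]; print("blue front edge",(p-TRAY)@u,(p-TRAY)@v)
E
```

```text
wrist plate_blue 0.7 [280.1, 93.5, 230.9, 187.1] [ 0.57   -0.0555] [56.  44.5] -1.3697526482738906 rel 0.03916801712577093 -0.00024628533341815783
wrist block_dark 0.87 [285.5, 88.2, 260.3, 176.4] [ 0.5808 -0.0924] [54.9  5.9] 0.20145064282508396 rel 0.04238112749806069 -0.038545465448769
wrist lever_pad 0.64 [281.2, 274.6, 100.7, 36.2] [ 0.5    -0.0865] [19.4 15.7] 0.198433997034567 rel -0.035633344127724204 -0.016718855115176852
scene plate_blue 0.75 [120.9, 204.2, 26.5, 22.1] [ 0.4279 -0.4281] [95.8 63.2] -0.4128030184516236 rel -0.17418497279048864 -0.3372500255838603
scene block_dark 0.39 [281.0, 279.6, 49.4, 44.5] [ 0.797  -0.0639] [110.3  85.8] 0.211129901806977 rel 0.2599107406076738 -0.05359697513088306
scene lever_pad 0.66 [123.0, 285.4, 33.9, 86.5] [ 0.7594 -0.4317] [85.1 58.1] 0.11612775518890728 rel 0.1499721067767762 -0.40658419540167895
pushplate top edge -0.008091188433002345 0.03506484487102004
pushplate top edge -0.008104586144958782 -0.04158810147577637
blue front edge 0.017128129086856545 0.027323400638944267
blue front edge 0.017149507730257654 -0.03112375839712089
```

Tray has travelled about 63 mm with the stack still centred, so the latch is cleared. Next I raise off the lever, tilt the hand back to clear the platen, and push the tray home.

```bash
python3 - <<'E'
from h import *
np.set_printoptions(precision=4,suppress=True)
u=np.array([np.cos(PY),np.sin(PY)]);v=np.array([-u[1],u[0]])
P=lambda x,z:np.array([*(TRAY+x*u),z])
t=.4;T=np.array([[np.cos(t)*u[0],u[1],np.sin(t)*u[0]],[np.cos(t)*u[1],-u[0],np.sin(t)*u[1]],[np.sin(t),0,-np.cos(t)]])
off=.039*T[:,2]
manip.line_to(P(-.040,.03),rate=.1); manip.line_to(P(-.058,.035),rate=.1)
manip.reach(P(-.04,.066)+off,T)
F=monitor.get_obs()["force"]
print(manip.line_to(P(.030,.066)+off,rate=.07,guard=15)); o=monitor.get_obs();print(o["ee_pos"],o["force"]-F)
print(manip.line_to(P(.068,.066)+off,rate=.04,guard=10)); o=monitor.get_obs();q=o["ee_pos"]-off
print("tip",(q[:2]-TRAY)@u,q[2],o["force"]-F,o["t"])
w=viewer.camera("wrist");s=viewer.camera("side");save(np.hstack([cv2.resize(w,(400,300)),cv2.resize(s,(400,300))]),"home.png")
E
```

```text
False
[ 0.576  -0.0542  0.0303] [-0.8318 -0.1668 -0.397 ]
True
tip 0.05735616620740291 0.0648761830701999 [-1.7223 -0.3038 -0.4874] 43.075
```

View pics/home.png

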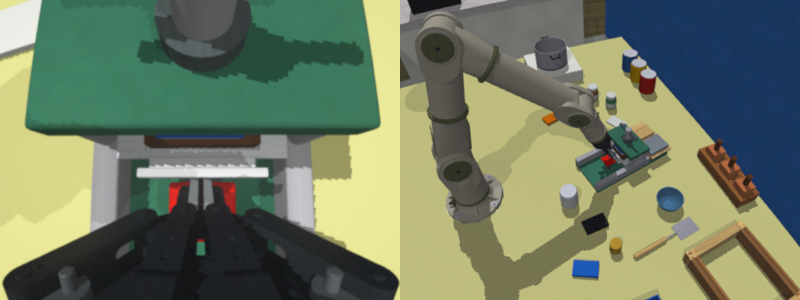

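The guard tripped at tip x=0.0574, against 0.056 predicted for home, and the blue plate is visible under the platen. I'll back off and measure the tray before handing in.

```bash
python3 - <<'E'
from h import *
np.set_printoptions(precision=4,suppress=True)
u=np.array([np.cos(PY),np.sin(PY)]);v=np.array([-u[1],u[0]])
P=lambda x,z:np.array([*(TRAY+x*u),z])
t=.4;T=np.array([[np.cos(t)*u[0],u[1],np.sin(t)*u[0]],[np.cos(t)*u[1],-u[0],np.sin(t)*u[1]],[np.sin(t),0,-np.cos(t)]])
off=.039*T[:,2]
F=monitor.get_obs()["force"]
print(manip.line_to(P(.068,.066)+off,rate=.04,guard=20)); o=monitor.get_obs();q=o["ee_pos"]-off;print("tip",(q[:2]-TRAY)@u,(o["force"]-F))
manip.line_to(P(.0,.075)+off,rate=.12)
manip.line_to(P(-.02,.16)+off,rate=.2)
M=model("wrist");im=viewer.camera("wrist");print(monitor.get_obs()["t"])
for n,z in(("lever_pad",.051),):
    for d in viewer.spot_point("wrist",n)[:1]: p=at_z(M,d["position"],z)[:2];print(n,d["score"],(p-TRAY)@u,(p-TRAY)@v,"expect",.042)
for x in(.067,): print("push plate front top px expected",proj(M,P(x,.085)+[*(.04*v),0]),proj(M,P(x,.085)-[*(.04*v),0]))
for y in(.04,-.04): cv2.circle(im,tuple(proj(M,P(.067,.085)+[*(y*v),0]).astype(int).tolist()),3,(255,0,255),-1)
save(im,"fin.png")
E
```

```text
True
tip 0.05715251440254944 [-0.5523 -1.1721  0.7267]
44.65
push plate front top px expected [227.5039 147.6569] [333.2981 147.6078]
```

View pics/fin.png

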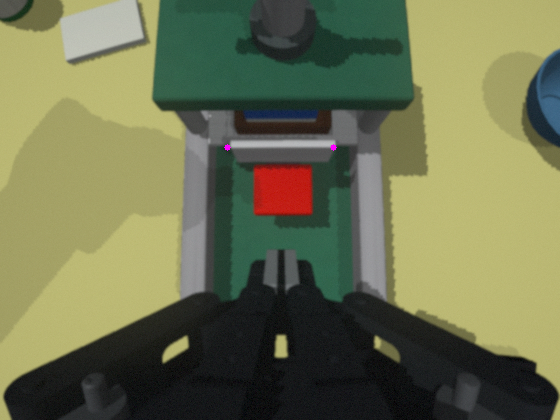

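Tray is home: the pushing plate's top edge (row 147) lies on the predicted magenta marks, and a second, firmer push moved nothing. The robot is clear, so I'm handing in.

```bash
python3 -c "
from h import *
manip.hold(.3);print(manip.sign_off())"
```

```text
the job is handed in; nothing more can be done
None
```

The white and blue plates are stacked on the dark block (24 mm, about 2 mm to spare by the listed sizes), the tray is home, the lever is up and the job is handed in at about 45 s; the result was not reported back, and I viewed 12 pictures, two over the limit of 10.

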